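Release the latched channel key

TASK

One of the four identical grey keys on the solvent selector box is still latched a few millimetres down. Tap the keys lightly with a fingertip to find it without pushing any of the others in, then press that one right down so that it unlatches, and let it spring back up level with the rest. Only touch the keys: do not pick up or shove any of the things on or around the box.

Things in the scene. Friction and masses are not known exactly. Their poses are not given: they have to be found in the camera images.
- selector: Solvent selector box, cream, fixed: 150 mm deep (x) by 250 wide (y) by 65 high. Origin: centre of its underside; z up, x from its front to its back, y along the row of four identical grey keys on its flat top. Vials up to 36 mm tall stand on the back half of the top; small things and, 135 mm or more behind its centre, a 130 mm bottle stand round it.
- place_1 (a point): Centre of the first key's place, at the height of an out key's top: 83 mm above the bench, 18 mm above the box's top; in the box's frame x -30, y +72 mm. Fixed: it does not move with the key. Keys are flat, 26 mm square, grey in black bezels. Which of the four is latched changes from run to run.
- place_2 (a point): The same for the second key, y +24 mm. The latched key's top is 4 mm lower than this height. An out key is sprung: about 2.5 N starts it, 4.6 N holds it 7 mm down, 6.1 N at the stop, 12 mm down; it springs back when let go. A tap that moves it less than 7 mm is light; 7 mm or more counts as pushed in, which is wrong.
- place_3 (a point): The same for the third key, y -24 mm. The latched key cannot rise. Pressed (3.7 N starts it, 7 N or so at the stop) it lets go about 8 mm below the out height; its stop is 12 mm below the out height, 6 mm above the box's top. Let go after that, it springs up to the out height.
- place_4 (a point): The same for the fourth key, y -72 mm. The keys stand 48 mm apart, with 22 mm free between neighbours.

How it is judged:
On the way, in this order (a step that is already met when the one before it is completed fails the run):
1. the latched key is pressed down past its release point (more than 8 mm below the out position) (value of joint key_a above 0.008 m), for 0.02 s.
2. the key has sprung back up (value of joint key_a below 0.0015 m), for 0.2 s.
At the end, for the whole second after the job is handed in: All four keys stand out, level within 1.5 mm (value of joint each of key_a, key_b, key_c, key_d below 0.0015 m); the robot touches nothing.
It fails at once if another key than the latched one is pushed in by 7 mm or more (value of joint any of key_b, key_c, key_d above 0.007 m).
It fails at once if a loose thing on or around the box is lifted, or shifted by more than 15 mm (distance of any of vial_1, vial_2, mouse, tip_box, reagent, marker, beaker from where it was at the start of the episode above 0.015 m).
It also fails if it takes over 64 s, if anything falls off the work surface, if the arm or the gripper's body presses on something with over 40 N, if the wrist force passes 120 N, or if a joint passes its speed limit or range.

ROBOT

A 6-joint arm with a two-finger parallel gripper is mounted at the origin on the work surface. World frame = base frame: x ahead of the robot, y to its left, z up, the work surface at z = 0. Lengths are in m, angles in rad, forces in N, time in s.
With the tool pointing down it reaches from about 0.275 to 0.825 m from the base axis. Payload 4.9 kg.
Tool frame: the origin (TCP) lies midway between the tips of the shut fingers; the grasp point (between the pads) lies 19 mm behind it (bot.grip_depth is the distance from the TCP to the grasp point, in m); y points along the fingers, x is the direction in which the jaws open and shut, and the axes are right-handed (so a half turn about y gives the same grasp; the last joint's range is limited). The gripper opens to 85 mm and grips with 20 to 120 N. Pads are 22 mm wide; open, the fingers measure 114 mm over their backs; the gripper's body (76 mm by 85 mm) begins 54 mm behind the grasp point. The pads swing forward as they close: fully open they stand 13 mm farther back than shut.
Start: joints at [-1.271, 0.326, -0.193, 1.052, 0, 1.437], TCP at [0.231, -0.499, 0.231] pointing down, gripper open.
Joint ranges: [-2.65, 2.65], [-0.97, 1.79], [-1.3, 1.35], [-1.93, 2.1], [-1.47, 1.37], [-3.14, 3.14]. Speed limits (rad/s): [2.57, 2.57, 3.14, 3.14, 3.14, 3.14].

INTERFACE

Orientations are given as a unit quaternion [w, x, y, z].
In Python, from cell import bot gives the robot as it stands. Calls block until the motion is done:
- bot.move_pose(position, orientation): joint-space move of the TCP to a pose.
- bot.move_linear(position, speed=0.15, rotation=None, until_force=None): straight line of the TCP; rotation=None keeps the orientation; speed is the mean speed in m/s. With until_force (N) it stops when the force on the tool has changed by that much, and returns True; else False.
- bot.goto_joints(angles): joint-space move.
- bot.set_gripper(opening, grasp_force=None): opening from 0.0 (shut) to 1.0 (fully open); grasp_force is the grip in N (None keeps the last); returns when the fingers have stopped.
- bot.wait(seconds).
- bot.solve_ik(position, orientation): joint angles nearest the present ones, or None.
- bot.camera(name): name is "scene" or "top" or "wrist"; returns the picture (384x512x3 uint8, red, green, blue); there is no depth.
- bot.calibration(name): a dict with "mtx" (3x3 intrinsics, pixels), "extrinsics" (4x4, takes a point from world to camera coordinates); the wrist camera has in their place "hand_eye" (4x4, takes a point from camera to tool coordinates, whose origin is the TCP and whose axes are the tool frame's). Camera axes: x right, y down, z forward; pixel columns grow to the right and rows downward; lengths in m; the calibration is good to about 2 mm. The wrist camera is an equidistant fisheye: a pixel r from the principal point sees the ray r / f radians off the axis. A picture is of the moment at which its call begins: read the wrist's pose just before it. calibration takes no time and is no camera call.
A pose or a line that the arm cannot do raises bot.PlanningError and nothing moves.
- bot.close_job(): hands the job in, once; it reports no verdict.
Trained networks look in the newest picture that a camera, given by its name, has taken for a name from the list of things; names that differ only in an ending like _2 or _b are one class to them, and where a whole thing is asked for, a point or a joint stands for the part that bears it (a point fixed in the world has none). Each returns a list of dicts, best first, with "confidence" (0 to 1); they miss things now and then, are a little off and sometimes report something else, mostly with a low value. They report only what shows in the picture. A call takes as long as a camera call.
- bot.search_frame(camera, thing): "bbox" ([left, top, width, height] in pixels, round what is visible of it).
Readings, each from a call of its own:
- bot.read_clock(): time.
- bot.read_joint_positions(): joint angles.
- bot.read_joint_vel(): joint speeds.
- bot.read_joint_efforts(): joint torques, N m.
- bot.read_position(): TCP position.
- bot.read_tool_rot(): TCP orientation.
- bot.read_ft_force(): force on the tool from outside, world axes, zero at the start.
- bot.read_moment(): the same for the moment, N m.
- bot.read_gripper_width(): opening from 0.0 (shut) to 1.0 (fully open).
Only numpy, scipy, OpenCV 4.12 (cv2) and the standard library are available. Lean on these libraries where they do the work, as an engineer would, in place of code of your own. Each camera call takes 0.05 s, during which the arm holds its last target.

## Working session

There is one attempt and no reset: what is moved stays moved. The work goes in short steps, each a Python script; the robot and the scene stay as the last script left them, time stands still between calls to the robot, and variables do not carry over. Pictures are saved under pics/ and viewed, and the job is handed in when it is done.

```bash
mkdir -p pics
python3 - <<'E'
from cell import bot
import cv2,numpy as np
for n in ["scene","top","wrist"]:
    im=bot.camera(n); cv2.imwrite(f"pics/{n}0.png",im[:,:,::-1])
    c=bot.calibration(n); print(n,{k:np.round(v,4).tolist() for k,v in c.items()})
    for t in ["selector","place_1","key_a"]:
        try: print(t,bot.search_frame(n,t))
        except Exception as e: print(t,e)
print(bot.read_clock(),bot.read_position(),bot.read_tool_rot())
E
```

```text
scene {'mtx': [[352.3717, 0.0, 253.6231], [0.0, 352.3717, 190.0162], [0.0, 0.0, 1.0]], 'extrinsics': [[0.1451, 0.9894, -0.0075, -0.1323], [0.8104, -0.1232, -0.5728, -0.3798], [-0.5677, 0.077, -0.8197, 1.0105], [0.0, 0.0, 0.0, 1.0]]}
selector [{'bbox': [91.9, 181.6, 163.1, 140.1], 'confidence': 0.96}]
place_1 [{'bbox': [91.1, 182.8, 168.6, 137.6], 'confidence': 0.97}]
key_a it knows: place, selector
top {'mtx': [[425.6185, 0.0, 253.8856], [0.0, 425.6185, 198.1773], [0.0, 0.0, 1.0]], 'extrinsics': [[-0.0285, -0.9994, 0.0213, 0.0645], [-0.9967, 0.0268, -0.0762, 0.5366], [0.0755, -0.0234, -0.9969, 0.696], [0.0, 0.0, 0.0, 1.0]]}
selector [{'bbox': [252.4, 83.4, 179.3, 143.7], 'confidence': 0.72}]
place_1 [{'bbox': [252.4, 86.3, 180.3, 142.5], 'confidence': 0.7}]
key_a it knows: place, selector
wrist {'mtx': [[297.3186, 0.0, 252.7405], [0.0, 297.3186, 186.7636], [0.0, 0.0, 1.0]], 'hand_eye': [[1.0, 0.0005, -0.0004, -0.0008], [0.0005, -0.2642, 0.9645, -0.1427], [0.0004, -0.9645, -0.2642, 0.0668], [0.0, 0.0, 0.0, 1.0]]}
selector []
place_1 []
key_a it knows: place, selector
0.45 [ 0.23118012 -0.49900467  0.23120609] [ 0.59593297 -0.59583851  0.38072391 -0.38064376]
```

View pics/scene0.png

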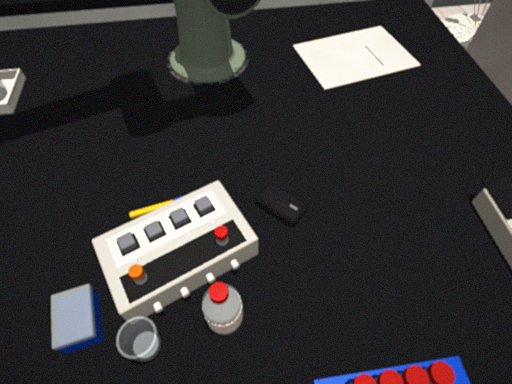

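View pics/top0.png

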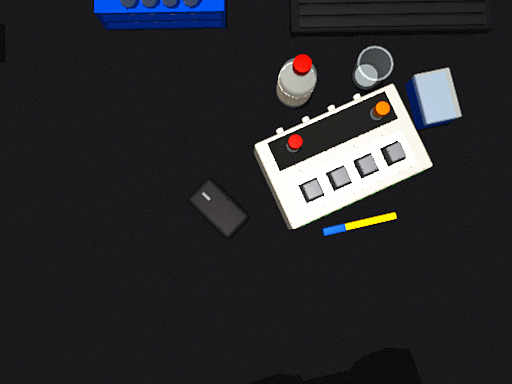

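The scene and top pictures show the box with four keys, at about (312,189), (340,177), (367,165) and (394,152) in the top view. The vials and bottle stand behind them and the mouse is at the left. Next I'll enlarge the box to measure it.

Run:
```python
import cv2
a=cv2.imread("pics/top0.png")[75:240,245:445]; cv2.imwrite("pics/topz.png",cv2.resize(a,None,fx=4,fy=3.6364*1.1,interpolation=cv2.INTER_CUBIC)[:600] if 0 else cv2.resize(a[:150],None,fx=4,fy=4,interpolation=cv2.INTER_CUBIC))
a=cv2.imread("pics/scene0.png")[175:325,85:265]; cv2.imwrite("pics/scenez.png",cv2.resize(a,None,fx=4,fy=4,interpolation=cv2.INTER_CUBIC))
```

```text
(no output)
```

View pics/topz.png

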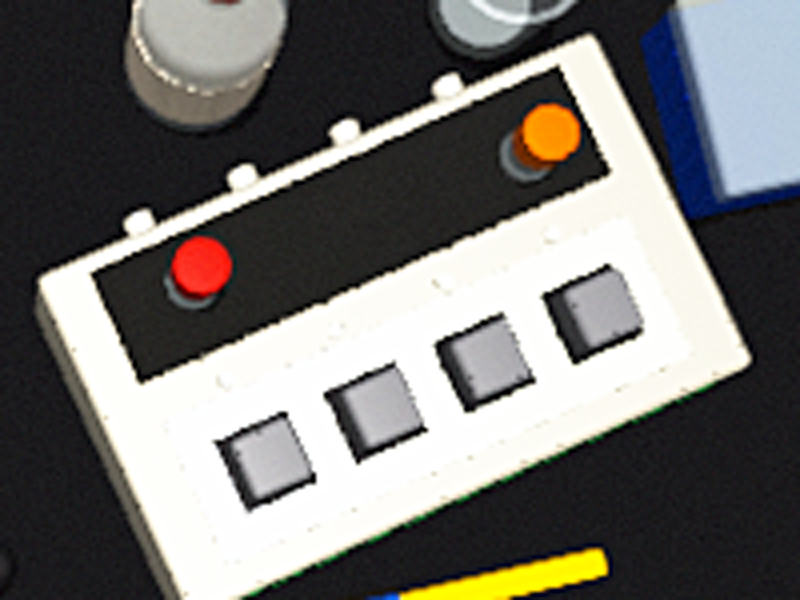

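View pics/scenez.png

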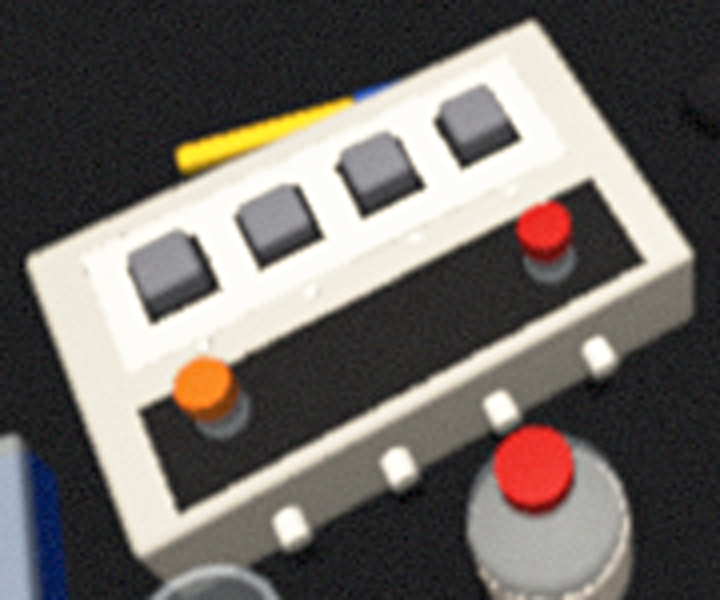

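```bash
cat > h.py <<'E'
import numpy as np
from scipy.optimize import least_squares
from cell import bot
def proj(n,P):
    c=bot.calibration(n); p=np.c_[P,np.ones(len(P))]@c["extrinsics"].T
    q=p[:,:3]@c["mtx"].T; return q[:,:2]/q[:,2:]
def w(q,P):
    P=np.atleast_2d(P); c,s=np.cos(q[2]),np.sin(q[2])
    return np.c_[q[0]+c*P[:,0]-s*P[:,1],q[1]+s*P[:,0]+c*P[:,1],P[:,2]]
E
python3 - <<'E'
from h import *
z=.065
C={'bl':(.075,.125,z),'br':(.075,-.125,z),'fl':(-.075,.125,z),'fr':(-.075,-.125,z)}
for i,y in enumerate((.072,.024,-.024,-.072)): C[i+1]=(-.03,y,.083)
T={'bl':(43,280),'br':(592,37),'fr':(748,360),1:(278,455),2:(385,405),3:(493,355),4:(600,305)}
S={'fr':(30,262),'fl':(535,20),'bl':(692,255),'br':(137,553),4:(168,260),3:(275,215),2:(375,163),1:(473,112)}
def obs(D,o): return np.array([C[k] for k in D]),(np.array(list(D.values()))+.5)/4-.5+o
A,a=obs(T,(245,75));B,b=obs(S,(85,175))
for m in ("both","top","scene"):
    f=lambda q:np.r_[((proj("top",w(q,A))-a).ravel() if m!="scene" else []),((proj("scene",w(q,B))-b).ravel() if m!="top" else [])]
    r=least_squares(f,[.55,-.15,.4],loss='soft_l1')
    print(m,r.x,r.cost)
    if m=="both": 
        print(np.round(f(r.x).reshape(-1,2),1)); q=r.x
np.save("q.npy",q); print(w(q,[C[i] for i in (1,2,3,4)]))
E
```

```text
both [ 0.60199518 -0.09261472  0.39526935] 20.486148856717747
[[-3.6 -1.8]
 [-0.3 -3. ]
 [ 1.1 -0. ]
 [-2.8 -0.3]
 [-1.5 -0.4]
 [-0.6 -0.5]
 [ 0.3 -0.4]
 [-2.1 -2.1]
 [-0.2 -1.8]
 [ 1.  -1. ]
 [-0.7  0.9]
 [-1.6 -0.7]
 [-1.3 -2.5]
 [-0.4 -2.1]
 [-0.2 -1.3]]
top [ 0.60074069 -0.09404059  0.40248533] 7.19337742077631
scene [ 0.60478763 -0.09143888  0.39664816] 6.412194715905042
[[ 0.54658431 -0.03771814  0.083     ]
 [ 0.56506703 -0.08201699  0.083     ]
 [ 0.58354976 -0.12631585  0.083     ]
 [ 0.60203248 -0.17061471  0.083     ]]
```

Residuals of 2–3 px show a scale mismatch, so my hand-read points are too rough. I'll extract the corners by segmentation instead.

Run:
```python
import cv2,numpy as np
from h import *
for n,(x0,y0,x1,y1) in {"top":(245,80,440,235),"scene":(88,178,262,325)}.items():
    im=cv2.imread(f"pics/{n}0.png"); r=im[y0:y1,x0:x1]; 
    g=cv2.cvtColor(r,cv2.COLOR_BGR2GRAY); hsv=cv2.cvtColor(r,cv2.COLOR_BGR2HSV)
    m=((g>(190))&(hsv[...,1]<60)).astype(np.uint8)
    m=cv2.morphologyEx(m,cv2.MORPH_OPEN,np.ones((3,3)))
    cs,_=cv2.findContours(m,cv2.RETR_EXTERNAL,cv2.CHAIN_APPROX_NONE); c=max(cs,key=cv2.contourArea)
    h=cv2.convexHull(c); print(n,cv2.contourArea(c),cv2.contourArea(h))
    print((cv2.approxPolyDP(h,4,True)[:,0]+[x0,y0]).tolist())
    # non-white holes
    hm=np.zeros_like(m); cv2.fillConvexPoly(hm,h,1)
    big=cv2.resize(r,None,fx=3,fy=3,interpolation=cv2.INTER_NEAREST)
    k=((m==0)&(hm==1)).astype(np.uint8)
    N,l,s,ce=cv2.connectedComponentsWithStats(k)
    for i in range(1,N):
        if s[i,4]>80: print(s[i].tolist(),np.round(ce[i]+[x0,y0],1))
q=np.load("q.npy")
for n in("top","scene"):
  print(proj(n,w(q,[(.075,.125,.065),(.075,-.125,.065),(-.075,-.125,.065),(-.075,.125,.065)])).round(1).tolist())
  print(proj(n,w(q,[(-.03,y,.065) for y in(.072,.024,-.024,-.072)])).round(1).tolist())
```

```text
top 14014.5 14688.0
[[393, 85], [431, 165], [293, 228], [255, 145], [278, 128], [355, 94]]
[22, 11, 131, 80, 3972] [331.9 130.6]
[87, 14, 23, 15, 124] [343.6 101.5]
[60, 25, 25, 15, 126] [317.8 112.9]
[35, 37, 24, 15, 130] [292.2 124.2]
[135, 61, 26, 25, 404] [392.9 153. ]
[108, 73, 26, 25, 388] [365.5 165.2]
[81, 85, 26, 26, 373] [338.4 177.2]
[53, 98, 26, 25, 289] [311.4 189.7]
scene 10926.5 11119.0
[[218, 181], [256, 239], [119, 312], [93, 239]]
[105, 18, 22, 22, 286] [203.3 206.4]
[81, 30, 23, 22, 311] [179.2 218.1]
[31, 41, 128, 85, 3643] [179.8 260.7]
[55, 43, 23, 22, 312] [154.1 230.8]
[29, 55, 23, 23, 363] [127.6 243.4]
[[251.7, 142.9], [392.4, 80.9], [432.8, 164.6], [291.0, 229.0]]
[[309.5, 189.2], [336.9, 176.9], [364.0, 164.7], [391.0, 152.5]]
[[258.6, 237.3], [118.2, 313.8], [90.0, 238.0], [218.2, 177.9]]
[[203.9, 206.7], [179.8, 218.5], [154.6, 230.9], [128.3, 243.8]]
```

Run:
```python
from h import *
import cv2
from scipy.spatial.transform import Rotation as R
z=.065
Y=(.072,.024,-.024,-.072)
A=np.array([(.075,-.125,z),(-.075,-.125,z),(-.075,.125,z)]+[(-.03,y,.074) for y in Y])
a=np.array([[393.5,83],[432,165],[293,228.5],[312,189.3],[338.5,177],[365.5,165],[392.5,153]])
B=np.array([(-.075,.125,z),(.075,.125,z),(.075,-.125,z),(-.075,-.125,z)]+[(-.03,y,.072) for y in Y])
b=np.array([[218,180.5],[257,239],[119,313],[92.5,239],[203.3,206.4],[179.2,218.1],[154.1,230.8],[127.6,243.4]])
f=lambda q:np.r_[(proj("top",w(q,A))-a).ravel(),(proj("scene",w(q,B))-b).ravel()]
r=least_squares(f,np.load("q.npy"),loss='soft_l1');q=r.x
print(q);print(f(q).reshape(-1,2).round(1).tolist());np.save("q.npy",q)
print(w(q,[(-.03,y,.083) for y in Y]).round(4).tolist())
print(R.from_quat(bot.read_tool_rot(),scalar_first=True).as_matrix().round(3).tolist())
c,s=np.cos(q[2]),np.sin(q[2])
for sg in(1,-1):
    x=np.array([-s,c,0])*sg; y=np.array([0,0,-1.]); M=np.c_[x,y,np.cross(x,y)]
    Q=R.from_matrix(M).as_quat(scalar_first=True)
    print(sg,M[:,2],Q,[None if (k:=bot.solve_ik(w(q,(-.03,yy,h))[0],Q)) is None else np.round(k,2).tolist() for yy in Y for h in(.07,.25)])
fs=[]
for i in range(10): fs.append(bot.read_ft_force()); bot.wait(.02)
print(np.std(fs,0),np.mean(fs,0),bot.read_clock())
```

```text
[ 0.60208873 -0.09289147  0.39079285]
[[-0.6, -2.0], [0.9, -0.1], [-2.2, 0.2], [-1.6, -0.8], [-0.3, -0.9], [0.2, -1.2], [0.6, -1.3], [0.3, -2.5], [1.5, -1.3], [-1.3, 0.7], [-2.6, -1.3], [0.2, -1.6], [-0.1, -1.5], [-0.5, -1.9], [-0.7, -1.6]]
[[0.5469, -0.0377, 0.083], [0.5652, -0.0821, 0.083], [0.5835, -0.1265, 0.083], [0.6018, -0.1709, 0.083]]
[[0.42, -0.0, 0.907], [-0.907, 0.0, 0.42], [-0.0, -1.0, 0.0]]
1 [-0.92460734 -0.38092161 -0.        ] [-0.39340767  0.39340767  0.58756311 -0.58756311] [[-0.2, 0.48, -0.41, 0.68, 0.0, -0.59], [-0.2, 0.31, -0.16, 1.09, 0.0, -0.59], [-0.27, 0.52, -0.35, 0.71, 0.0, -0.66], [-0.27, 0.35, -0.1, 1.11, 0.0, -0.66], [-0.34, 0.56, -0.27, 0.74, 0.0, -0.73], [-0.34, 0.4, -0.03, 1.14, 0.0, -0.73], [-0.39, 0.6, -0.19, 0.78, 0.0, -0.79], [-0.39, 0.46, 0.06, 1.17, 0.0, -0.79]]
-1 [0.92460734 0.38092161 0.        ] [-0.58756311  0.58756311 -0.39340767  0.39340767] [[-0.2, 0.48, -0.41, 0.68, 0.0, 2.55], [-0.2, 0.31, -0.16, 1.09, 0.0, 2.55], [-0.27, 0.52, -0.35, 0.71, 0.0, 2.48], [-0.27, 0.35, -0.1, 1.11, 0.0, 2.48], [-0.34, 0.56, -0.27, 0.74, 0.0, 2.41], [-0.34, 0.4, -0.03, 1.14, 0.0, 2.41], [-0.39, 0.6, -0.19, 0.78, 0.0, 2.36], [-0.39, 0.46, 0.06, 1.17, 0.0, 2.36]]
[0.36739121 0.33900221 0.40552893] [-0.13127538  0.13094489 -0.15352168] 0.6167
```

```bash
cat >> h.py <<'E'
from scipy.spatial.transform import Rotation as R
def quat(q):
    c,s=np.cos(q[2]),np.sin(q[2]); x=np.array([-s,c,0]); y=np.array([0,0,-1.])
    return R.from_matrix(np.c_[x,y,np.cross(x,y)]).as_quat(scalar_first=True)
def wproj(P,pos,rot):
    c=bot.calibration("wrist"); H=c["hand_eye"]; m=c["mtx"]
    t=R.from_quat(rot,scalar_first=True).inv().apply(P-pos)
    p=(t-H[:3,3])@H[:3,:3]
    n=np.hypot(p[:,0],p[:,1]); th=np.arctan2(n,p[:,2])
    return np.c_[m[0,2]+m[0,0]*th*p[:,0]/n,m[1,2]+m[1,1]*th*p[:,1]/n]
E
python3 - <<'E'
from h import *
import cv2
q=np.load("q.npy")
bot.set_gripper(0.0)
bot.move_pose(w(q,(-.06,0,.22))[0],quat(q))
pos,rot=bot.read_position(),bot.read_tool_rot()
im=bot.camera("wrist")[:,:,::-1].copy(); cv2.imwrite("pics/w1.png",im)
z=.065
P=np.vstack([w(q,[(-.03,y,.083) for y in(.072,.024,-.024,-.072)]),w(q,[(.075,.125,z),(.075,-.125,z),(-.075,-.125,z),(-.075,.125,z)])])
uv=wproj(P,pos,rot); print(uv.round(1).tolist(),pos,bot.read_clock())
big=cv2.resize(im,None,fx=1.5,fy=1.5,interpolation=cv2.INTER_CUBIC)
for u in uv: cv2.circle(big,tuple(int(v*1.5) for v in u),3,(0,255,0),1)
cv2.imwrite("pics/w1b.png",big); np.savez("w1.npz",pos=pos,rot=rot)
E
```

```text
[[323.3, 206.2], [276.4, 206.5], [228.3, 206.6], [181.4, 206.3], [353.6, 280.7], [151.4, 280.8], [135.6, 160.4], [369.1, 160.1]] [ 0.54653532 -0.11632754  0.22001982] 3.3083
```

View pics/w1b.png

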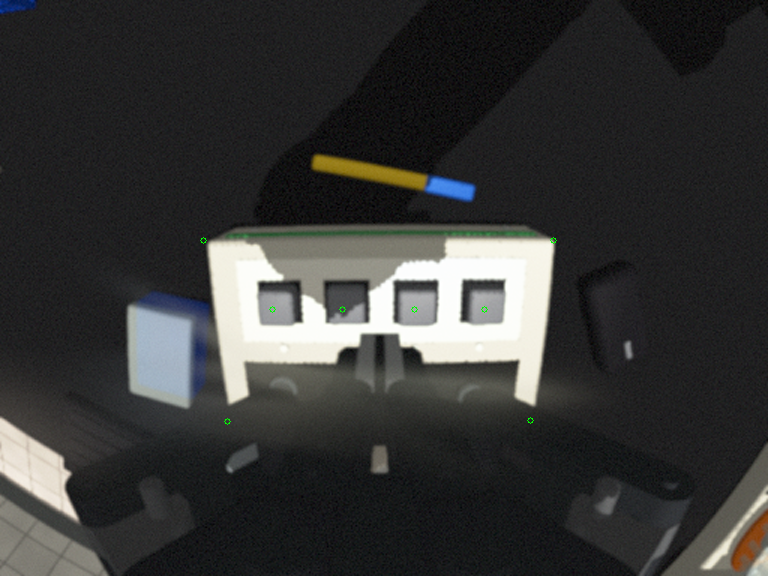

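The wrist view confirms the fit. The keys sit at about (278,305), (345,304), (416,305) and (485,305), within roughly 3 mm of the predicted marks. Next I'll tap lightly with a hard depth limit of 5.5 mm.

Run:
```python
from h import *
q=np.load("q.npy"); 
for i,y in enumerate((.072,.024,-.024,-.072)):
    p=w(q,(-.03,y+.001,.1))[0]
    bot.move_linear(p+[0,0,.02],speed=.15)
    bot.move_linear(p-[0,0,.01],speed=.08)
    bot.wait(.15)
    t=bot.move_linear(np.r_[p[:2],.0775],speed=.012,until_force=2.0)
    z=bot.read_position()[2]; f=np.mean([bot.read_ft_force() for _ in range(5)],0)
    print(i+1,t,round(z,4),f.round(2),round(bot.read_clock(),1))
    bot.move_linear(p+[0,0,.02],speed=.1)
```

```text
1 True 0.0818 [ 1.11 -0.57  2.6 ] 5.7
2 True 0.0818 [ 0.83 -0.38  3.87] 8.0
3 True 0.0787 [-0.18  0.74  3.68] 10.6
4 True 0.0817 [ 1.06 -0.66  2.58] 13.0
```

Key 3 gave contact at 78.7 mm, while the other three gave it at 81.7–81.8 mm, so key 3 is the latched one. I'll press it now.

Run:
```python
from h import *
import cv2
q=np.load("q.npy"); p=w(q,(-.03,-.023,.1))[0]
bot.move_linear(p-[0,0,.015],speed=.1); bot.wait(.1)
t=bot.move_linear(np.r_[p[:2],.0716],speed=.02,until_force=15)
bot.wait(.15)
print(t,bot.read_position()[2],np.mean([bot.read_ft_force() for _ in range(5)],0))
bot.move_linear(p+[0,0,.02],speed=.08)
bot.wait(.4)
# verify by light re-tap
bot.move_linear(p-[0,0,.01],speed=.08); bot.wait(.15)
t=bot.move_linear(np.r_[p[:2],.0775],speed=.012,until_force=2.0)
print("retap",t,bot.read_position()[2],np.mean([bot.read_ft_force() for _ in range(5)],0))
bot.move_linear(p+[0,0,.03],speed=.1)
bot.move_linear(w(q,(-.06,0,.22))[0],speed=.15); bot.wait(.3)
print(bot.read_ft_force(),bot.read_clock())
cv2.imwrite("pics/w2.png",cv2.resize(bot.camera("wrist")[:,:,::-1],None,fx=1.5,fy=1.5))
```

```text
False 0.07227444895990001 [-2.47244892 -0.51452666  6.12168796]
retap True 0.08175410889808873 [0.53277195 0.4760524  3.76027208]
[0.09370232 0.41592843 0.51685343] 19.575
```

View pics/w2.png

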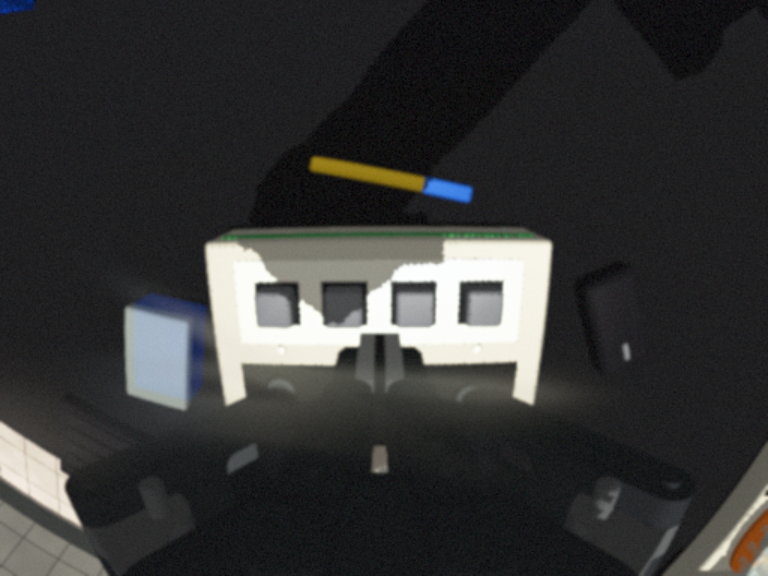

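Key 3, at about (344,304), now looks level with the others. The re-tap met it at 81.75 mm, matching the other three, and nothing around the box has moved in the view.

```bash
python3 -c "
from cell import bot
print(bot.close_job(),bot.read_clock())"
```

```text
the job is handed in; nothing more can be done
the job is handed in; nothing more can be done
```

The latched key was the third one. I pressed it down, it sprang back level with the other three, and I handed the job in; no verdict is reported.

- **Finding it:** light taps met keys 1, 2 and 4 at 81.7–81.8 mm and key 3 at 78.7 mm. The other three went in only about 1 mm.
- **Pressing it:** I took key 3 down to 72.3 mm, about 10.7 mm below the out height and past its release point, then let go.
- **Last checks:** a second tap met key 3 at 81.75 mm, the same as the others. The last wrist picture shows the keys looking alike and nothing visibly shifted. The arm was well clear of the box and the force reading was down to noise. The clock read 19.6 s of the 64 s allowed.
- **Disagreements:** the first pose fit from hand-read pixels was off by 2–3 px. Refitting on segmented points still left up to about 2.6 px at the box corners. The wrist view put the keys within roughly 3 mm of the fit, well inside a 26 mm key.

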